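Nest a heat-sink block and cover it

TASK

Slide the pale silver heat-sink block along the black deck of the jig, between the blue guide rails, until it drops into the pocket and lies flat on its floor; do not lift it off the deck on the way. Then take the orange cover by its black handle and set it over the pocket, inside the blue frame, so that it lies level on the rim all round. Let go, and leave the mug where it stands.

Things in the scene. Friction and masses are not known exactly. Their poses are not given: they have to be found in the camera images.
- jig: Fixed bonding jig of slippery plastic: black plate 253 mm (its x) by 130 mm (its y), deck 18 mm above the worktop, walls and guides blue, 10 mm higher than the deck (top 28 mm). Origin: centre of its underside, on the worktop. The block starts on the plain deck at the -x end and is slid in jig +x: between the guides, then into the pocket.
- guide_mouth (a point): Middle of the mouth between the two blue guides, at deck height, jig x = -20 mm, y = 0, axes as the jig. The guides stand 118 mm apart here, close in to 86 mm apart at jig x = 15 mm and run on parallel to x = 24.5 mm.
- pocket_floor (a point): Centre of the pocket's grey floor, axes as the jig, at jig x = 72.5 mm, y = 0, 6 mm above the worktop. The pocket is 64 mm (x, jig 40.5 to 104.5 mm) by 88 mm (y), 12 mm deep below the deck.
- cover_seat (a point): Centre of the flat rim round the pocket, at deck height (jig x = 71.5 mm, y = 0, 18 mm above the worktop), axes as the jig. The rim is 94 mm (x) by 114 mm (y), bounded by the 10 mm high blue frame: side walls, end wall and the ends of the guides. The middle of the cover's underside belongs here.
- heat_block: Loose pale silver flat block with a dull round patch on top, 60 mm (x) by 82 mm (y) by 10 mm, 0.14 kg. Origin: centre of its underside. It starts on the jig's deck, turned by up to 0.3 rad from the jig's axes; it goes into the pocket with its x along the jig's x (either way round).
- cover: Loose orange plate, 89 mm (x) by 109 mm (y) by 8 mm, 0.2 kg, with a black upright handle bar in the middle, 18 mm thick (x), 60 mm long (y), from 8 to 38 mm above the underside. Origin: centre of its underside. It starts on the worktop. It fits the blue frame with its x along the jig's x (either way round), 2.5 mm clear all round.
- cover_grip (a point): Middle of the cover's handle bar, 25 mm above the cover's underside, axes as the cover; pinch the bar across its 18 mm thickness (cover x) from above.
- mug: White mug with blue dots, 92 mm wide, 127 mm with its handle, 93 mm high, standing loose on the worktop on the other side of the jig from the cover; a bystander. Origin: centre of its underside.

How it is judged:
By the outcome, as a careful person would: the job done as asked, in the order asked, and still so for the second after the job is handed in, with the robot touching nothing.
It also fails if it takes over 59 s, if anything falls off the work surface, if the arm or the gripper's body presses on something with over 40 N, if the wrist force passes 120 N, or if a joint passes its speed limit or range.

ROBOT

A 7-joint arm with a two-finger parallel gripper is mounted at the origin on a cart in front of the work surface, level with it; the furniture and walls round the work are solid. World frame = base frame: x ahead of the robot, y to its left, z up, the work surface at z = 0. Lengths are in m, angles in rad, forces in N, time in s.
With the tool pointing down it reaches from about 0.425 to 0.925 m from the base axis. Payload 6.8 kg.
Tool frame: the origin (TCP) lies at the very end of the fingers, on their centre line; the grasp point (between the pads) lies r.grip_depth behind it (r.grip_depth is the distance from the TCP to the grasp point, in m); z points along the fingers, x is the direction in which the jaws open and shut, and the axes are right-handed (so a half turn about z gives the same grasp; the last joint's range is limited). The gripper opens to 85 mm and grips with 20 to 120 N. Pads are 22 mm wide; open, the fingers measure 114 mm over their backs; the gripper's body (76 mm by 85 mm) begins 54 mm behind the grasp point. The pads swing forward as they close: fully open they stand 13 mm farther back than shut.
Start: joints at [1.056, 0.477, 0.022, 1.555, -0.011, 1.109, -0.083], TCP at [0.267, -0.62, 0.231] pointing down, gripper open.
Joint ranges: [-2.96, 2.96], [-0.34, 2.1], [-1.41, 1.46], [0.24, 2.44], [-1.37, 4.51], [0.17, 1.92], [-2.96, 2.96]. Speed limits (rad/s): [2.39, 2.39, 3.14, 3.14, 3.14, 3.14, 3.14].

INTERFACE

Orientations are given as a rotation vector (axis times angle).
In Python, from bench import readout, grab_frame, workorder, r gives the robot as it stands.
- The arm moves only by the shell command python3 -m handwheel 'ROWS' [FORCE]. ROWS is text: rows parted by semicolons, each of 7 numbers parted by spaces: the shift along the tool's x, y, z in mm, then the turn, a rotation vector about the tool's x, y, z in degrees, then the finger opening in mm, from 0 to 85.4. A call has 1 to 12 rows; each row is the pose to reach, as a shift and turn from the pose commanded when the call began, along the tool's axes at that moment; what a row does not reach only later rows make up. A row lasts 1/8 s, in which the tool goes at most 62.5 mm and 10.7 degrees, less where a joint would pass 70% of its speed; a pose out of reach is approached as far as the arm can. A call with a gripper value outside its range is refused whole. The fingers move at their own pace and stop on an object; FORCE is the grip in N (left out, the last holds). Time passes only in rows, so rows that repeat a pose let the fingers close. It gives the time, the measured TCP pose, the force and the opening at its end, in the units of the state.
- readout.get_obs(): the state, without advancing time (a new reading comes with each control period).
- grab_frame(name): name is "scene" or "top" or "wrist"; returns a dict with "pixels" (384x512x3 uint8, red, green, blue), "fx", "fy", "cx", "cy" (pixels), "rvec" (rotation vector, rad) and "tvec" (3), from world to camera coordinates, as OpenCV has them. Camera axes: x right, y down, z forward; pixel columns grow to the right and rows downward; lengths in m; the calibration is good to about 2 mm. A picture is of the moment at which its call begins. There is no depth.
- workorder.hand_in(): hands the job in, once; it reports no verdict.
The state is a dict: "clock": time; "joints": joint angles; "qvel": joint speeds; "tau": joint torques, N m; "tcp_pos": TCP position; "orientation": TCP orientation; "contact_force": force on the tool from outside, world axes, zero at the start; "moment": the same for the moment, N m; "grip_width": finger opening in m.
Only numpy, scipy, OpenCV 4.12 (cv2) and the standard library are available. Lean on these libraries where they do the work, as an engineer would, in place of code of your own. Each camera call takes 0.05 s, during which the arm holds its last target.

## Working session

There is one attempt and no reset: what is moved stays moved. The work goes in short steps, Python scripts to look and compute and a shell command to move; the robot and the scene stay as the last step left them, time stands still between calls to the robot, and variables do not carry over. Pictures are saved under pics/ and viewed, and the job is handed in when it is done.

```bash
ls; mkdir -p pics; python3 - <<'E'
from bench import readout, grab_frame, workorder, r
import cv2
print(readout.get_obs()); print(r.grip_depth, [a for a in dir(r) if a[0]!='_'])
for n in ("scene","top"):
    f=grab_frame(n); cv2.imwrite(f"pics/{n}0.png",cv2.resize(f["pixels"][:,:,::-1],(800,600),interpolation=cv2.INTER_CUBIC))
    print(n,f["fx"],f["fy"],f["cx"],f["cy"],f["rvec"],f["tvec"])
E
```

```text
pics
{'clock': 0.0, 'joints': array([ 1.0559282 ,  0.47780003,  0.02234115,  1.55645767, -0.01149964,
        1.10930213, -0.08310853]), 'qvel': array([ 8.60977264e-04,  2.19631895e-03, -7.48824692e-04, -7.39367044e-06,
       -5.98805520e-04,  1.48318008e-03,  1.09340584e-04]), 'tau': array([ 5.14277672e-04, -5.96448576e+01,  1.60779074e+00, -2.81194103e+01,
        1.23992699e-02,  9.48830915e-03,  7.23557918e-06]), 'tcp_pos': array([ 0.26680797, -0.61938116,  0.23032317]), 'orientation': array([-2.62361558e+00,  1.72645022e+00,  2.52464959e-03]), 'contact_force': array([-0.48548804, -0.26205183, -0.27353965]), 'moment': array([-0.02210617,  0.02487223,  0.02954015]), 'grip_width': 0.08553543277827719}
0.0187 ['Unreachable', 'grip_depth']
scene 419.4094425919557 419.4094425919557 252.83679534236225 189.22842041002244 [ 0.88621304 -2.51352636  1.12826151] [0.38042883 0.26304759 1.01458376]
top 444.64158382969316 444.64158382969316 261.0834896977934 198.1708447973249 [ 2.1950346  -2.14782403  0.08713466] [-0.0142583   0.46366053  1.2607355 ]
```

View pics/scene0.png

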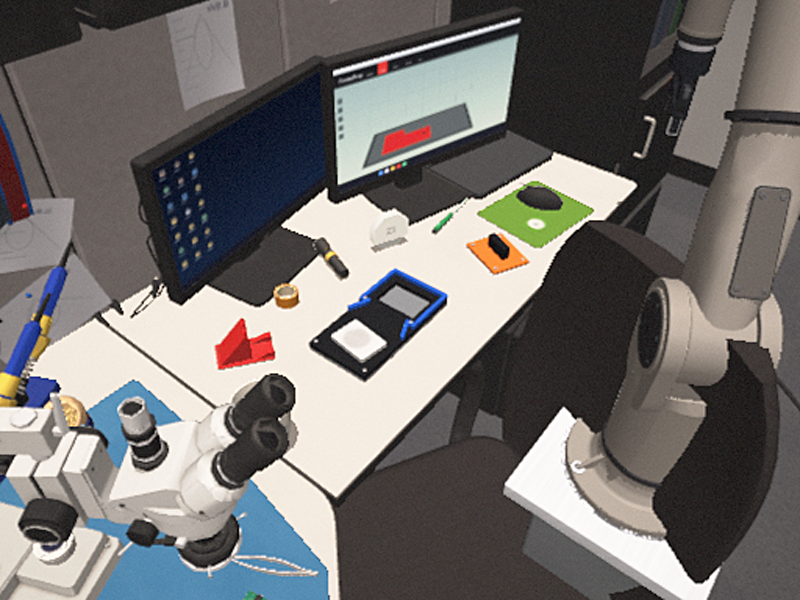

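View pics/top0.png

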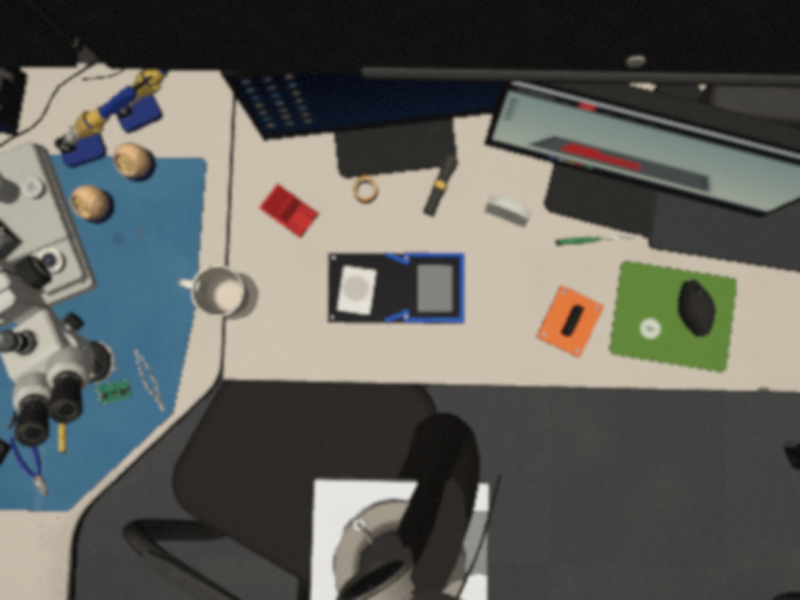

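The top view shows the jig at about (395,288) with its +x to the right, the block at (356,290), the cover at (570,322) and the mug at (218,292). I'll enlarge crops of these.

```bash
python3 - <<'E'
from bench import grab_frame
import cv2,numpy as np
f=grab_frame("top");im=f["pixels"][:,:,::-1]
cv2.imwrite("pics/t_raw.png",im)
def crop(im,x0,y0,w,h,s,n):
    c=cv2.resize(im[y0:y0+h,x0:x0+w],None,fx=s,fy=s,interpolation=cv2.INTER_CUBIC)
    for x in range(x0,x0+w,10): cv2.putText(c,str(x),((x-x0)*s+s//2,10),0,.35,(0,0,255),1); cv2.line(c,((x-x0)*s+s//2,12),((x-x0)*s+s//2,18),(0,0,255),1)
    for y in range(y0,y0+h,10): cv2.putText(c,str(y),(0,(y-y0)*s+s//2+4),0,.35,(0,0,255),1); cv2.line(c,(26,(y-y0)*s+s//2),(32,(y-y0)*s+s//2),(0,0,255),1)
    cv2.imwrite(n,c)
crop(im,200,150,110,70,7,"pics/jig_t.png")
crop(im,335,175,60,60,10,"pics/cov_t.png")
E
```

```text
(no output)
```

View pics/jig_t.png

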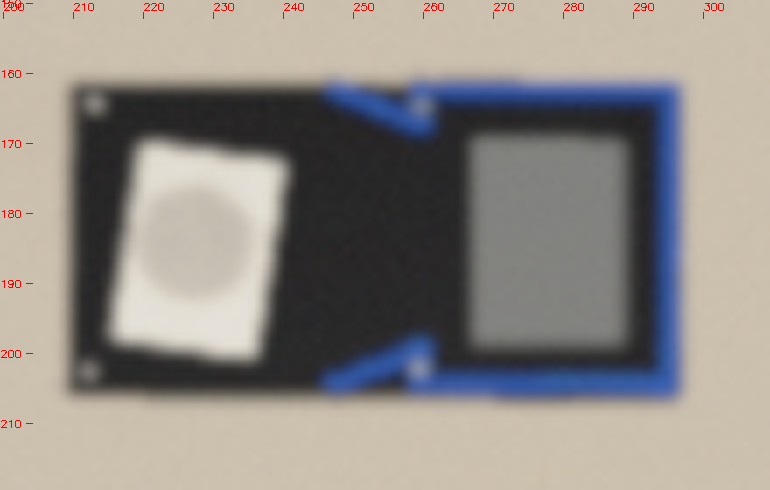

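View pics/cov_t.png

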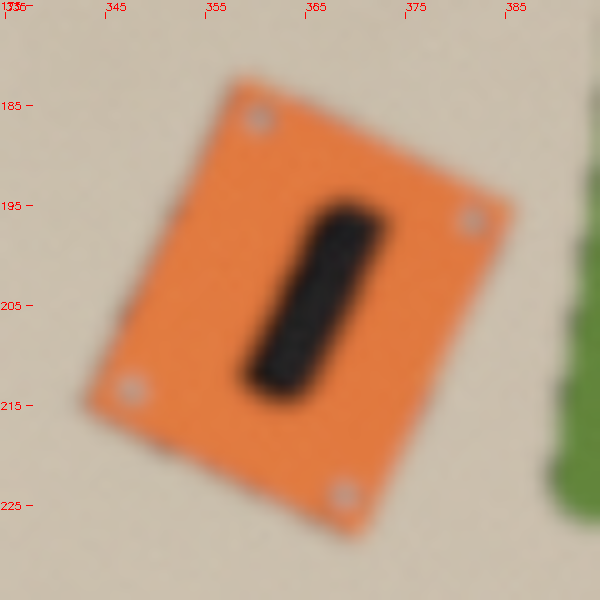

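```bash
cat > h.py <<'E'
import numpy as np,cv2
from bench import readout,grab_frame
from scipy.optimize import least_squares
from scipy.spatial.transform import Rotation as R
def proj(f,P):
    K=np.array([[f["fx"],0,f["cx"]],[0,f["fy"],f["cy"]],[0,0,1.]])
    return cv2.projectPoints(np.array(P,float).reshape(-1,3),np.array(f["rvec"]),np.array(f["tvec"]),K,None)[0].reshape(-1,2)
def fit(f,local,px,x0,zoff=0):
    local=np.array(local,float)
    def W(p):
        c,s=np.cos(p[2]),np.sin(p[2])
        return np.c_[p[0]+c*local[:,0]-s*local[:,1],p[1]+s*local[:,0]+c*local[:,1],local[:,2]+zoff]
    o=least_squares(lambda p:(proj(f,W(p))-px).ravel(),x0)
    return o.x,o.fun.reshape(-1,2)
def toolgoal(pos,yaw_x):
    """rows needed: TCP at pos, tool down, tool x along world yaw (mod pi)"""
    o=readout.get_obs(); Rc=R.from_rotvec(o["orientation"]); d=Rc.inv().apply(np.array(pos)-o["tcp_pos"])*1e3
    best=None
    for y in (yaw_x,yaw_x+np.pi):
        Rt=R.from_euler('z',y)*R.from_euler('x',np.pi)
        rv=np.degrees((Rc.inv()*Rt).as_rotvec())
        if best is None or np.linalg.norm(rv)<np.linalg.norm(best): best=rv
    return d,best
def crop(im,x0,y0,w,h,s,n):
    c=cv2.resize(im[y0:y0+h,x0:x0+w],None,fx=s,fy=s,interpolation=cv2.INTER_CUBIC)
    st=10 if s>3 else 20
    for x in range(x0,x0+w,st): cv2.putText(c,str(x),((x-x0)*s+s//2,10),0,.35,(0,0,255),1); cv2.line(c,((x-x0)*s+s//2,12),((x-x0)*s+s//2,18),(0,0,255),1)
    for y in range(y0,y0+h,st): cv2.putText(c,str(y),(0,(y-y0)*s+s//2+4),0,.35,(0,0,255),1); cv2.line(c,(26,(y-y0)*s+s//2),(32,(y-y0)*s+s//2),(0,0,255),1)
    cv2.imwrite(n,c)
E
python3 - <<'E'
from h import *
f=grab_frame("top")
Rm=R.from_rotvec(f["rvec"]).as_matrix(); print("cam",-Rm.T@f["tvec"])
c2p=lambda a,x0,y0,s:(np.array(a,float)-(s-1)/2)/s+[x0,y0]
j=c2p([(73,87),(68,391),(680,87),(680,398)],200,150,7)
print(fit(f,[(-.1265,.065,.018),(-.1265,-.065,.018),(.1265,.065,.028),(.1265,-.065,.028)],j,[.6,0,-1.57]))
b=c2p([(140,135),(290,160),(258,360),(107,345)],200,150,7)
print(fit(f,[(-.03,.041,.028),(.03,.041,.028),(.03,-.041,.028),(-.03,-.041,.028)],b,[.6,0,-1.57]))
c=c2p([(235,72),(517,203),(358,540),(82,403)],335,175,10)
print(fit(f,[(-.0445,.0545,.008),(.0445,.0545,.008),(.0445,-.0545,.008),(-.0445,-.0545,.008)],c,[.6,-.3,-1.57]))
o=readout.get_obs()
print(R.from_rotvec(o["orientation"]).as_matrix().round(3))
fw=grab_frame("wrist"); Rw=R.from_rotvec(fw["rvec"]).as_matrix(); Rc=R.from_rotvec(o["orientation"])
print("wristcam in tool",Rc.inv().apply(-Rw.T@fw["tvec"]-o["tcp_pos"]),(Rw@Rc.as_matrix()).round(3),fw["fx"])
cv2.imwrite("pics/w0.png",fw["pixels"][:,:,::-1])
E
```

```text
cam [ 0.34995456 -0.01682621  1.29687589]
(array([ 0.50460368,  0.02012045, -1.55924578]), array([[-0.14422123, -0.51662549],
       [-0.36681638,  0.58914181],
       [ 0.32930155, -0.31524093],
       [ 0.17712534,  0.21975759]]))
(array([ 0.49844586,  0.09175068, -1.69302441]), array([[ 0.25215684,  0.93722428],
       [-0.6073472 ,  0.30715016],
       [-0.26816536, -0.19224392],
       [ 0.62319023, -1.03446313]]))
(array([ 0.45170269, -0.3040161 , -2.00166942]), array([[ 0.26343895, -0.24297926],
       [-0.08922563, -0.06463117],
       [ 0.10228837,  0.03763774],
       [-0.27565724,  0.26545844]]))
[[ 0.396 -0.918 -0.   ]
 [-0.918 -0.396  0.001]
 [-0.001  0.    -1.   ]]
wristcam in tool [-8.83733317e-05 -7.03863105e-02 -1.42493736e-01] [[ 1.    -0.    -0.001]
 [-0.     0.961 -0.276]
 [ 0.001  0.276  0.961]] 318.7207746050671
```

View pics/w0.png

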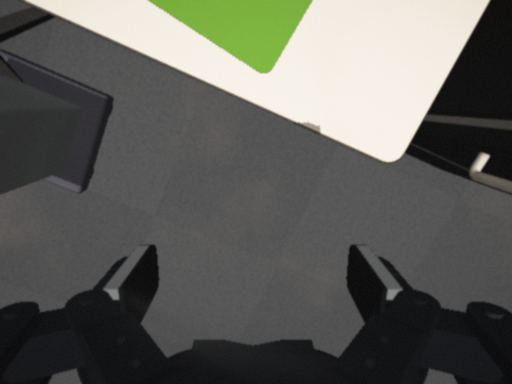

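```bash
python3 - <<'E'
from h import *
j=np.array([.5046,.0201]);a=-1.559;ux=np.array([np.cos(a),np.sin(a)]);uy=np.array([-ux[1],ux[0]])
p=j-0.02*ux
for y in(0,):
  print(toolgoal([*p,.20],a+np.pi/2), p)
E
```

```text
(array([-511.9877975 , -479.08490355,   31.23541444]), array([-2.36592083e-02,  4.43725280e-02, -6.73682549e+01])) [0.50436408 0.04009861]
```

```bash
python3 -m handwheel '-43 -40 3 0 0 -5.6 45; -86 -80 6 0 0 -11.2 45; -129 -120 9 0 0 -16.8 45; -172 -160 12 0 0 -22.4 45; -215 -200 15 0 0 -28 45; -258 -240 18 0 0 -33.6 45; -301 -280 21 0 0 -39.2 45; -344 -320 24 0 0 -44.8 45; -387 -360 27 0 0 -50.4 45; -430 -400 30 0 0 -56 45; -473 -440 31 0 0 -61.6 45; -512 -479 31 0 0 -67.4 45'
python3 -m handwheel '0 0 0 0 0 0 45; 0 0 0 0 0 0 45; 0 0 0 0 0 0 45'
python3 - <<'E'
from h import *
f=grab_frame("wrist"); im=f["pixels"][:,:,::-1]
cv2.imwrite("pics/w1_raw.png",im); cv2.imwrite("pics/w1.png",cv2.resize(im,(800,600),interpolation=cv2.INTER_CUBIC))
import pickle; pickle.dump({k:np.array(f[k]) for k in f},open("w1.pkl","wb"))
print(readout.get_obs())
E
```

```text
clock: 1.75
tcp_pos: [0.5048, 0.0417, 0.2004]
orientation: [3.141, 0.025, 0.001]
contact_force: [0.2, -0.7, 0.1]
grip_width: 0.0449
clock: 2.12
tcp_pos: [0.5041, 0.0381, 0.2001]
orientation: [3.141, 0.015, -0.001]
contact_force: [0.0, -0.2, -0.1]
grip_width: 0.0451
{'clock': 2.175, 'joints': array([ 0.26580196,  0.2827429 , -0.54589982,  1.95775094,  0.18006059,
        0.94866445, -0.3583375 ]), 'qvel': array([ 0.00079604, -0.00038706, -0.0052144 , -0.00305582,  0.00031008,
       -0.00108781, -0.00043239]), 'tau': array([-3.06007918e-01, -4.10289788e+01, -3.69115479e+00, -2.51572341e+01,
        1.81849122e-03, -2.05657743e-03,  1.26095671e-03]), 'tcp_pos': array([0.50413396, 0.03822054, 0.20022213]), 'orientation': array([ 3.14076822e+00,  1.52446203e-02, -4.18590145e-04]), 'contact_force': array([-0.1900917 ,  0.10962518,  0.94499729]), 'moment': array([ 0.03375002, -0.00696851,  0.01015675]), 'grip_width': 0.04466378175041646}
```

View pics/w1.png

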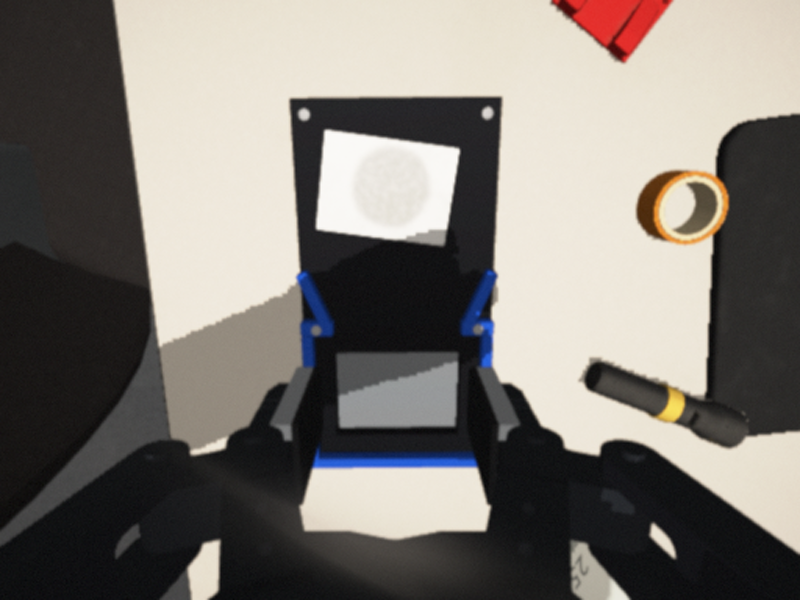

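The wrist view shows the jig edge-on from above: deck corners at (291,99) and (501,97), block at (388,187), guides at about (315,300) and (480,300), and end wall at y≈460. I'll enlarge it.

```bash
python3 - <<'E'
from h import *
im=cv2.imread("pics/w1_raw.png")
crop(im,180,55,150,120,5,"pics/w1a.png")
crop(im,180,170,150,135,5,"pics/w1b.png")
E
```

```text
(no output)
```

View pics/w1a.png

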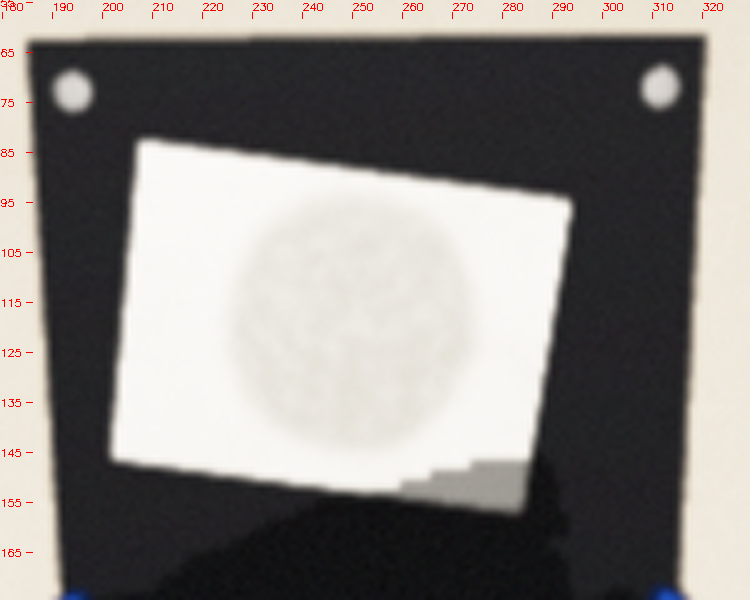

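View pics/w1b.png

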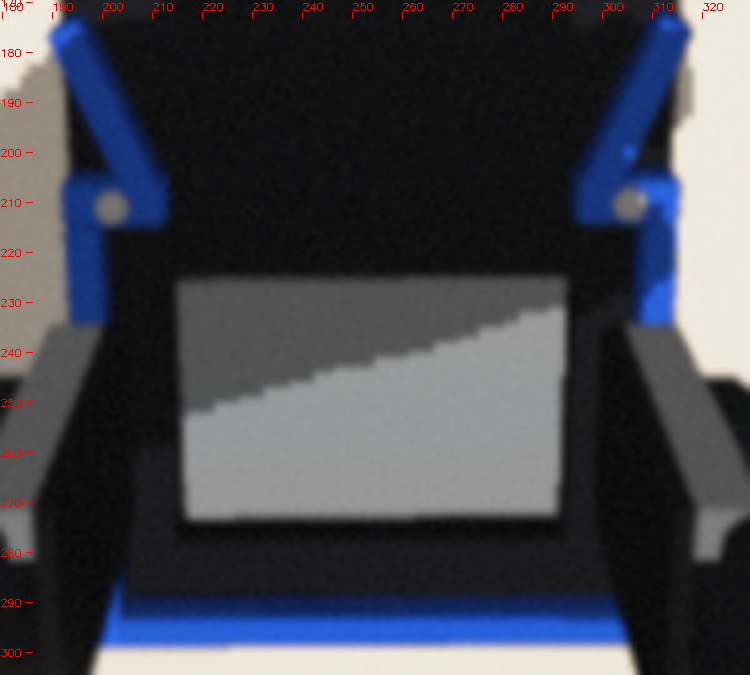

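```bash
python3 - <<'E'
from h import *
import pickle
f=pickle.load(open("w1.pkl","rb"))
c2p=lambda a,x0,y0,s:(np.array(a,float)-(s-1)/2)/s+[x0,y0]
A=c2p([(28,40),(706,36)],180,55,5);B=c2p([(186,521),(558,517)],180,170,5)
x,e=fit(f,[(-.1265,-.065,.018),(-.1265,.065,.018),(.1045,-.044,.006),(.1045,.044,.006)],np.r_[A,B],[.5,.02,-1.57]);print(x,e.round(2))
C=c2p([(137,138),(572,198),(522,514),(111,460)],180,55,5)
b,e=fit(f,[(-.03,-.041,.028),(-.03,.041,.028),(.03,.041,.028),(.03,-.041,.028)],C,[.5,.09,-1.69]);print(b,e.round(2))
def W(p,l):
    c,s=np.cos(p[2]),np.sin(p[2]);return (p[0]+c*l[0]-s*l[1],p[1]+s*l[0]+c*l[1],l[2])
print("check end wall",proj(f,[W(x,(.1265,0,.028))]),"obs v",170+(645-2)/5)
print("check lip",proj(f,[W(x,(.0405,0,.018))]),"obs v",170+(277-2)/5)
print("guide in",proj(f,[W(x,(.0245,y,z)) for y in(-.043,.043) for z in(.018,.028)]),"obs",180+166/5,180+573/5)
d=b[:2]-x[:2];c,s=np.cos(x[2]),np.sin(x[2]);print("block in jig",d@[c,s],d@[-s,c],b[2]-x[2])
E
```

```text
[ 0.5060583   0.0171718  -1.55515997] [[-0.79  0.31]
 [ 0.76  0.23]
 [ 0.09 -0.53]
 [-0.06 -0.15]]
[ 0.49865354  0.090024   -1.69046951] [[ 0.22  0.36]
 [-0.12  0.21]
 [-0.05 -0.4 ]
 [-0.06 -0.24]]
check end wall [[254.20462997 300.3115097 ]] obs v 298.6
check lip [[253.8036497  226.58960281]] obs v 225.0
guide in [[213.90098286 213.01222235]
 [212.80037063 216.22934517]
 [293.57841579 212.54924532]
 [294.76691561 215.75413844]] obs 213.2 294.6
block in jig -0.07295907783384292 -0.006264758388362034 -0.13530954169313025
```

```bash
python3 -m handwheel '0 -53 40 0 0 0 45; 0 -106 80 0 0 0 45; 0 -107 125 0 0 0 45; 0 -107 160 0 0 0 45; 0 -107 172 0 0 0 45; 0 -107 174 0 0 0 45; 0 -107 174 0 0 0 45; 0 -107 174 0 0 0 45'
python3 - <<'E'
from h import *
f=grab_frame("wrist"); im=f["pixels"][:,:,::-1]
cv2.imwrite("pics/w2.png",cv2.resize(im,(800,600),interpolation=cv2.INTER_CUBIC))
f=grab_frame("scene"); im=f["pixels"][:,:,::-1]
crop(im,190,160,120,90,6,"pics/s2.png")
E
```

```text
clock: 3.18
tcp_pos: [0.5041, 0.1468, 0.0276]
orientation: [-3.141, -0.018, -0.004]
contact_force: [0.6, 0.4, 0.3]
grip_width: 0.0452
```

View pics/w2.png

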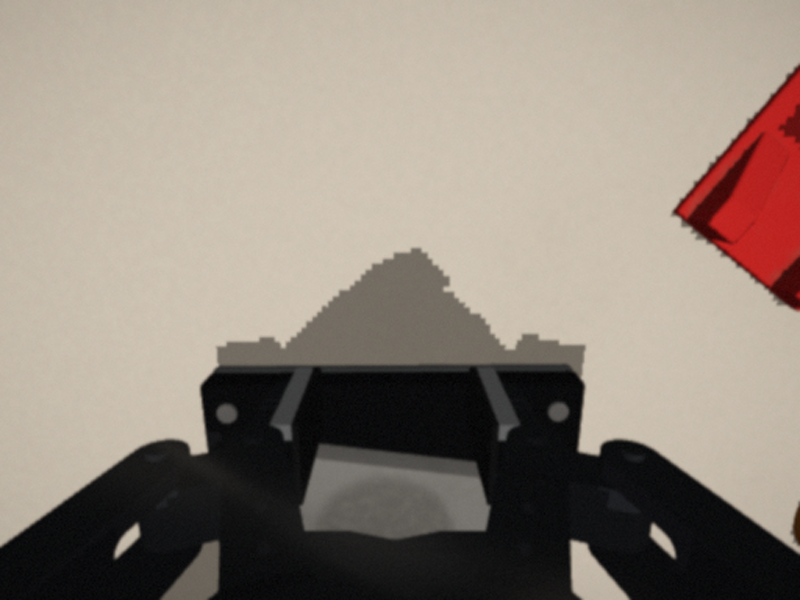

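View pics/s2.png

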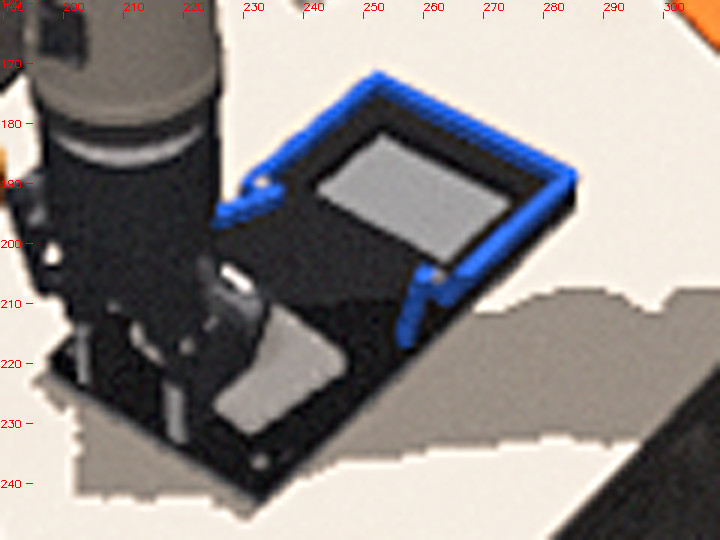

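Both fingers stand behind the block, clear of it, over the deck's end. I'll feel for the deck next.

```bash
python3 -m handwheel '0 0 5 0 0 0 45; 0 0 7 0 0 0 45; 0 0 7 0 0 0 45'; python3 -m handwheel '0 0 2 0 0 0 45; 0 0 2 0 0 0 45'; python3 -m handwheel '0 0 2 0 0 0 45; 0 0 2 0 0 0 45'
```

```text
clock: 3.65
tcp_pos: [0.5029, 0.1468, 0.019]
orientation: [3.141, 0.02, -0.001]
contact_force: [-0.2, 0.2, -0.2]
grip_width: 0.0449
clock: 3.9
tcp_pos: [0.503, 0.1468, 0.0171]
orientation: [3.141, 0.019, -0.0]
contact_force: [-0.1, -0.3, 0.3]
grip_width: 0.0447
clock: 4.15
tcp_pos: [0.5033, 0.1469, 0.0158]
orientation: [3.141, 0.019, 0.001]
contact_force: [-1.0, 0.2, 5.8]
grip_width: 0.0453
```

```bash
python3 -m handwheel '0 0 -3 0 0 0 45; 0 6 -3 0 0 0 45; 0 12 -3 0 0 0 45; 0 16 -3 0 0 0 45; 0 20 -3 0 0 0 45; 0 24 -3 0 0 0 45; 0 28 -3 0 0 0 45; 0 32 -3 0 0 0 45; 0 36 -3 0 0 0 45; 0 40 -3 0 0 0 45; 0 44 -3 0 0 0 45; 0 46 -3 0 0 0 45'
python3 - <<'E'
from h import *
f=grab_frame("scene"); im=f["pixels"][:,:,::-1]
crop(im,190,160,120,90,6,"pics/s3.png")
E
```

```text
clock: 5.65
tcp_pos: [0.5037, 0.1005, 0.0183]
orientation: [3.141, 0.019, 0.0]
contact_force: [0.4, 0.3, 0.3]
grip_width: 0.045
```

View pics/s3.png

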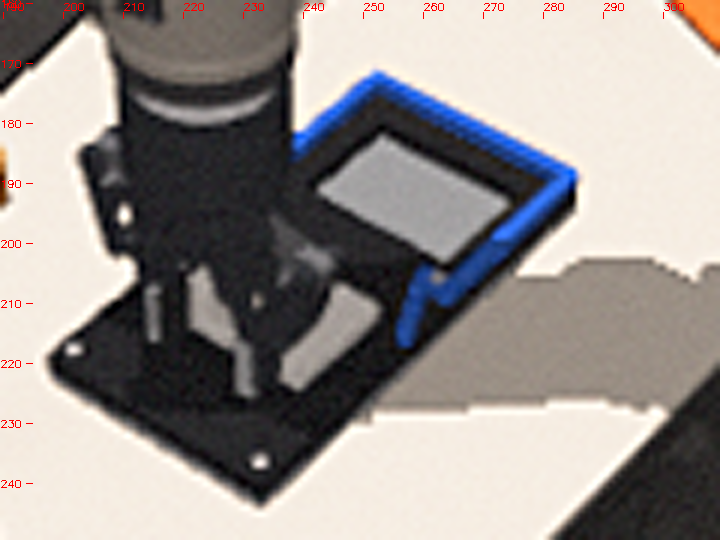

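```bash
python3 - <<'E'
from h import *
f=grab_frame("scene")
x=np.array([.5057,.0182,-1.556])
def W(p,l):
    c,s=np.cos(p[2]),np.sin(p[2]);return (p[0]+c*l[0]-s*l[1],p[1]+s*l[0]+c*l[1],l[2])
C=lambda P:((proj(f,P)-[190,160])*6+2.5).round(0)
print("jig corner -,-",C([W(x,(-.1265,-.065,.018))]),"obs 262,505?", C([W(x,(.1265,-.065,.028))]),"obs 575,178")
for z in (.018,.028):
  print("block predicted",C([W(x,(-.071,-.041,z)),W(x,(-.011,-.041,z)),W(x,(-.011,.041,z))]))
E
```

```text
jig corner -,- [[261. 485.]] obs 262,505? [[582. 171.]] obs 575,178
block predicted [[297. 388.]
 [376. 316.]
 [243. 241.]]
block predicted [[297. 373.]
 [377. 301.]
 [243. 226.]]
```

Block appears squared to the fingers and nearly centred. I'll continue through the guides.

```bash
python3 -m handwheel '0 4 0 0 0 0 45; 0 8 0 0 0 0 45; 0 12 0 0 0 0 45; 0 16 0 0 0 0 45; 0 20 0 0 0 0 45; 0 24 0 0 0 0 45; 0 28 0 0 0 0 45; 0 32 0 0 0 0 45; 0 36 0 0 0 0 45; 0 40 0 0 0 0 45; 0 44 0 0 0 0 45; 0 46 0 0 0 0 45'
python3 - <<'E'
from h import *
f=grab_frame("scene"); im=f["pixels"][:,:,::-1]
crop(im,190,160,120,90,6,"pics/s4.png")
E
```

```text
clock: 7.25
tcp_pos: [0.5043, 0.0544, 0.0183]
orientation: [3.141, 0.019, 0.0]
contact_force: [-0.1, 0.9, 0.2]
grip_width: 0.045
```

View pics/s4.png

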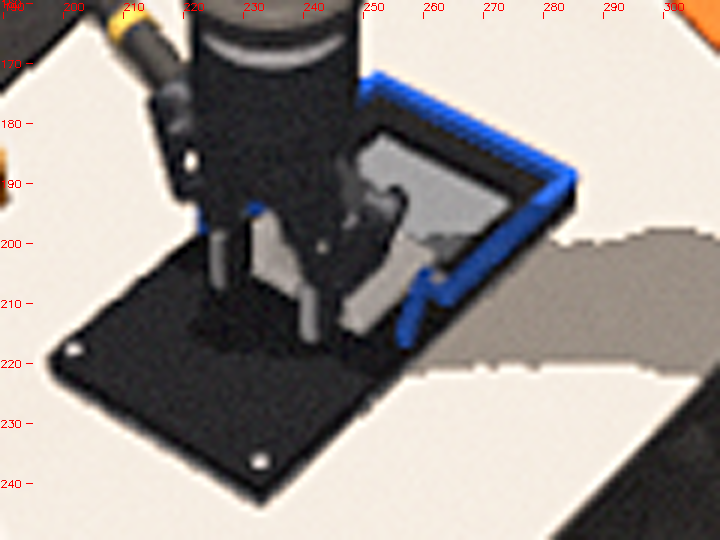

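```bash
python3 -m handwheel '0 4 0 0 0 0 45; 0 8 0 0 0 0 45; 0 12 0 0 0 0 45; 0 16 0 0 0 0 45; 0 20 0 0 0 0 45; 0 24 0 0 0 0 45; 0 28 0 0 0 0 45; 0 32 0 0 0 0 45; 0 36 0 0 0 0 45; 0 40 0 0 0 0 45; 0 44 0 0 0 0 45; 0 46 0 0 0 0 45'
python3 -m handwheel '0 4 0 0 0 0 45; 0 8 0 0 0 0 45; 0 10 0 0 0 0 45'
python3 - <<'E'
from h import *
f=grab_frame("scene"); im=f["pixels"][:,:,::-1]
crop(im,190,150,120,90,6,"pics/s5.png")
E
```

```text
clock: 8.8
tcp_pos: [0.5047, 0.0082, 0.0182]
orientation: [3.141, 0.019, -0.0]
contact_force: [-0.3, 0.9, -0.7]
grip_width: 0.045
clock: 9.18
tcp_pos: [0.5049, -0.0016, 0.0183]
orientation: [3.141, 0.019, -0.0]
contact_force: [-0.1, -0.1, 0.4]
grip_width: 0.0452
```

View pics/s5.png

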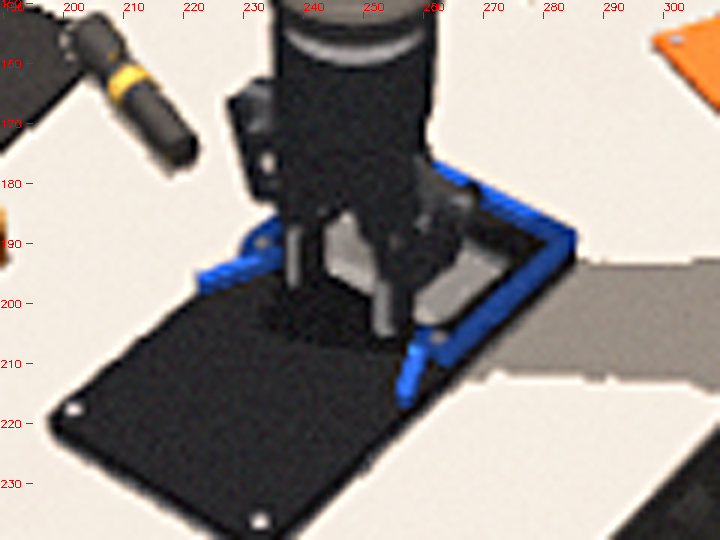

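```bash
python3 -m handwheel '0 2 0 0 0 0 45; 0 4 0 0 0 0 45; 0 6 0 0 0 0 45; 0 7 0 0 0 0 45; 0 7 0 0 0 0 45'
python3 -m handwheel '0 2 0 0 0 0 45; 0 3 0 0 0 0 45; 0 3 0 0 0 0 45'
python3 -m handwheel '0 2 0 0 0 0 45; 0 2 0 0 0 0 45; 0 2 0 0 0 0 45'
python3 - <<'E'
from h import *
f=grab_frame("scene"); im=f["pixels"][:,:,::-1]
crop(im,220,160,90,60,8,"pics/s6.png")
E
```

```text
clock: 9.85
tcp_pos: [0.505, -0.0084, 0.0183]
orientation: [3.141, 0.019, -0.0]
contact_force: [-0.3, -0.2, 0.3]
grip_width: 0.0447
clock: 10.22
tcp_pos: [0.505, -0.0114, 0.0183]
orientation: [3.141, 0.019, -0.0]
contact_force: [0.8, 1.0, -0.9]
grip_width: 0.045
clock: 10.6
tcp_pos: [0.5051, -0.0133, 0.0183]
orientation: [3.141, 0.019, -0.0]
contact_force: [0.0, 0.2, 0.3]
grip_width: 0.045
```

View pics/s6.png

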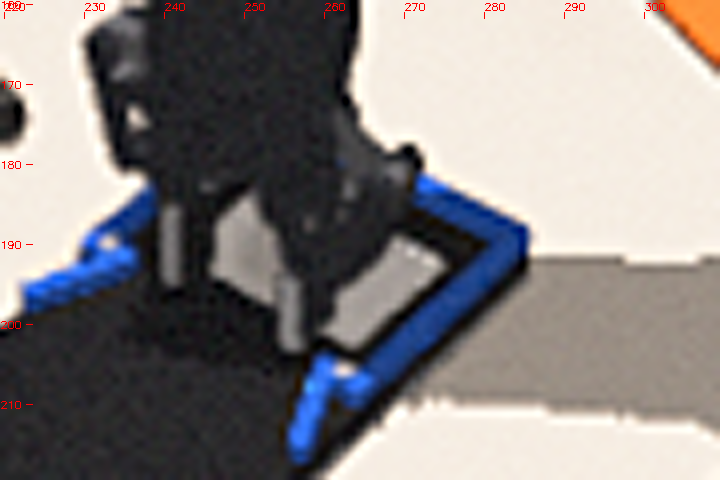

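```bash
python3 -m handwheel '0 0 -20 0 0 0 45; 0 -10 -60 0 0 0 45; 0 -20 -110 0 0 0 45; 0 -20 -140 0 0 0 45; 0 -20 -140 0 0 0 45; 0 -20 -140 0 0 0 45; 0 -20 -140 0 0 0 45'
python3 - <<'E'
from h import *
import pickle
f=grab_frame("wrist"); im=f["pixels"][:,:,::-1]
pickle.dump({k:np.array(f[k]) for k in f},open("w7.pkl","wb"))
crop(im,150,100,200,200,3,"pics/w7.png")
E
```

```text
clock: 11.52
tcp_pos: [0.5039, 0.0066, 0.1571]
orientation: [3.142, 0.019, -0.004]
contact_force: [0.6, -0.2, -0.9]
grip_width: 0.0451
```

View pics/w7.png

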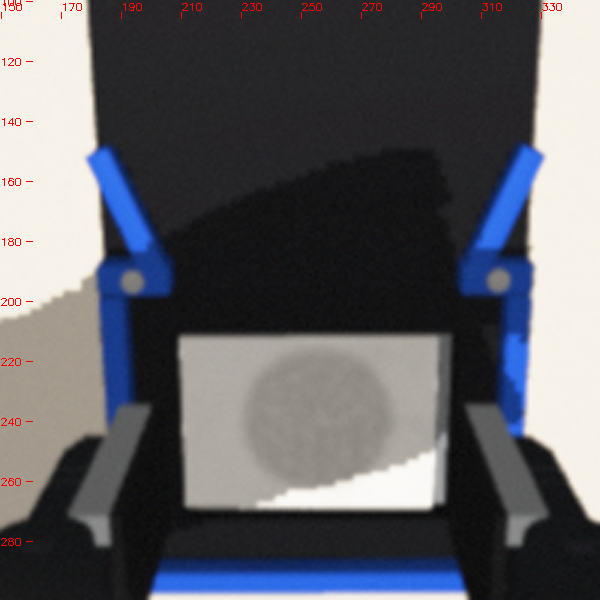

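```bash
python3 - <<'E'
from h import *
import pickle
f=pickle.load(open("w7.pkl","rb"))
im=f["pixels"][:,:,::-1]; crop(im,200,200,110,80,7,"pics/w7b.png")
c2p=lambda a,x0,y0,s:(np.array(a,float)-(s-1)/2)/s+[x0,y0]
P=c2p([(180,336),(438,335),(433,510),(186,510)],150,100,3)
L=[(-.03,-.041,0),(-.03,.041,0),(.03,.041,0),(.03,-.041,0)]
for z in(.016,.022,.028):
  x,e=fit(f,L,P,[.5,-.05,-1.56],z); print(z,x,e.round(2).tolist())
K=np.array([[f["fx"],0,f["cx"]],[0,f["fy"],f["cy"]],[0,0,1.]])
for k in cv2.solvePnPGeneric(np.array(L),P,K,None,flags=cv2.SOLVEPNP_IPPE)[1:3]: 
  pass
ok,rv,tv,er=cv2.solvePnPGeneric(np.array(L),P,K,None,flags=cv2.SOLVEPNP_IPPE)
Rw=R.from_rotvec(np.array(f["rvec"]).ravel())
for a,b,e_ in zip(rv,tv,er):
  Rb=Rw.inv()*R.from_rotvec(a.ravel()); print(Rw.inv().apply(b.ravel()-np.array(f["tvec"]).ravel()),Rb.as_matrix()[:,2],e_)
# jig from this view
E
```

```text
0.016 [ 0.50522631 -0.05336997 -1.55557116] [[-0.52, 0.5], [0.52, 0.63], [0.07, -0.68], [-0.08, -0.52]]
0.022 [ 0.50519375 -0.05072155 -1.55556432] [[-1.48, -0.04], [1.48, 0.09], [0.94, 0.0], [-0.94, 0.16]]
0.028 [ 0.5051612  -0.0480771  -1.55555713] [[-2.49, -0.6], [2.49, -0.48], [1.84, 0.71], [-1.84, 0.88]]
[ 0.50522898 -0.05411761  0.01403389] [-0.00208441  0.06449725  0.99791571] [0.05883995]
[ 0.50522575 -0.0519318   0.01421154] [-0.00662932  0.7144268   0.69967879] [2.07987484]
```

View pics/w7b.png

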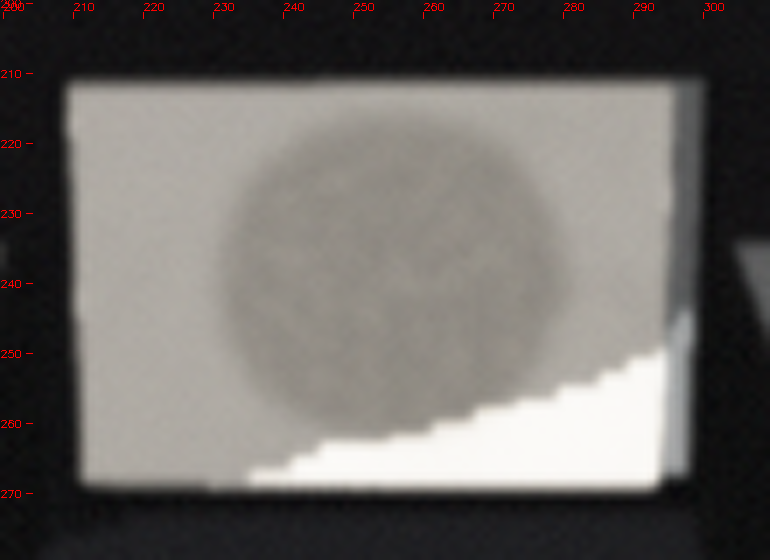

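```bash
python3 - <<'E'
from h import *
o=readout.get_obs(); Rc=R.from_rotvec(o["orientation"])
print(Rc.inv().apply(np.array([.4517,-.304,.20])-o["tcp_pos"])*1e3,np.degrees((Rc.inv()*R.from_euler('z',-2.0017)*R.from_euler('x',np.pi)).as_rotvec()),o["joints"])
E
```

```text
[-56.26362139 309.99621782 -42.76305279] [1.25282283e-01 8.71333169e-02 1.15396231e+02] [ 0.35439381  0.34823421 -0.58733969  1.99820455  0.24979435  0.86772385
 -0.35629977]
```

```bash
python3 -m handwheel '0 10 -40 0 0 9.6 85; -3 40 -43 0 0 19.2 85; -8 75 -43 0 0 28.8 85; -14 110 -43 0 0 38.4 85; -20 145 -43 0 0 48 85; -26 180 -43 0 0 57.6 85; -32 215 -43 0 0 67.2 85; -38 250 -43 0 0 76.8 85; -45 280 -43 0 0 86.4 85; -56 300 -43 0 0 96 85; -56 310 -43 0 0 105.7 85; -56 310 -43 0 0 115.4 85'
python3 -m handwheel '0 0 0 0 0 0 85; 0 0 0 0 0 0 85; 0 0 0 0 0 0 85'
python3 - <<'E'
from h import *
import pickle
f=grab_frame("wrist"); im=f["pixels"][:,:,::-1]
pickle.dump({k:np.array(f[k]) for k in f},open("w8.pkl","wb"))
cv2.imwrite("pics/w8.png",cv2.resize(im,(800,600),interpolation=cv2.INTER_CUBIC))
f=grab_frame("top"); im=f["pixels"][:,:,::-1]
crop(im,200,150,110,70,7,"pics/t8.png")
f=grab_frame("scene"); im=f["pixels"][:,:,::-1]
crop(im,190,160,120,90,6,"pics/s8.png")
print(readout.get_obs()["joints"])
E
```

```text
clock: 13.08
tcp_pos: [0.4518, -0.3048, 0.2002]
orientation: [1.685, -2.65, -0.002]
contact_force: [-0.0, 0.3, -0.0]
grip_width: 0.0849
clock: 13.45
tcp_pos: [0.4527, -0.3036, 0.2011]
orientation: [1.698, -2.643, -0.0]
contact_force: [0.8, -0.1, -0.9]
grip_width: 0.085
[ 0.55492461  0.30040442 -0.09471965  1.8942046   0.03440816  0.94854517
 -1.55650645]
```

View pics/w8.png

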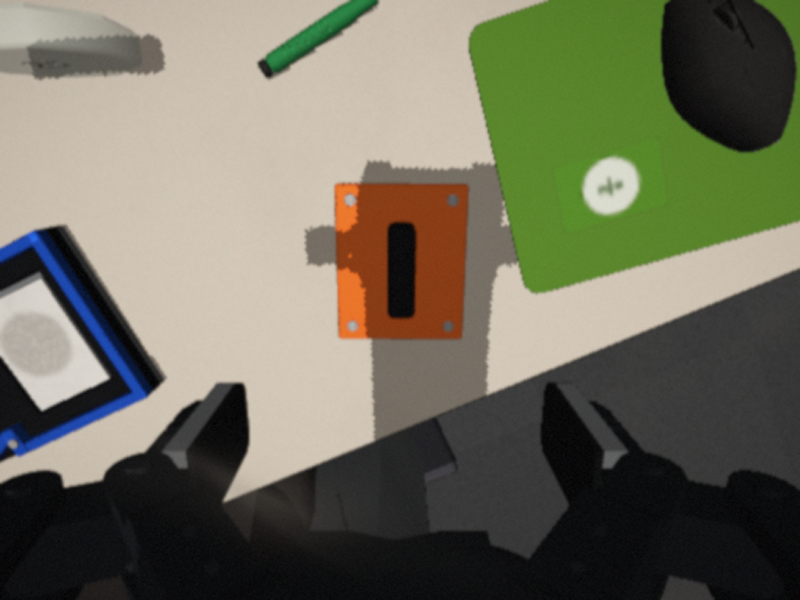

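View pics/t8.png

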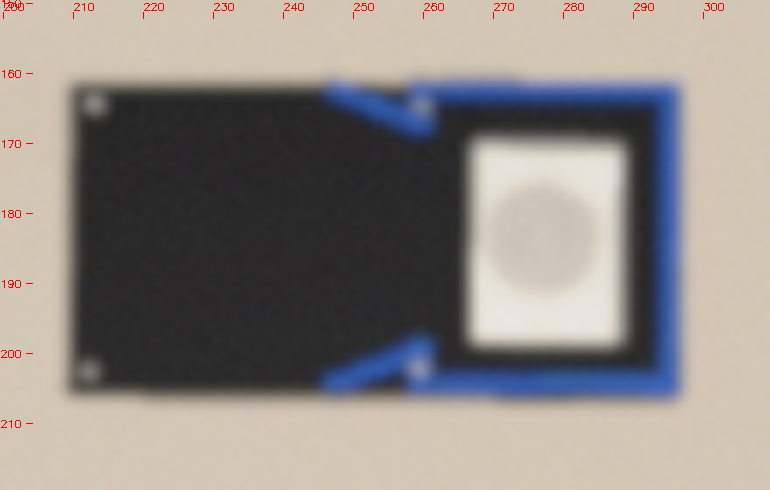

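View pics/s8.png

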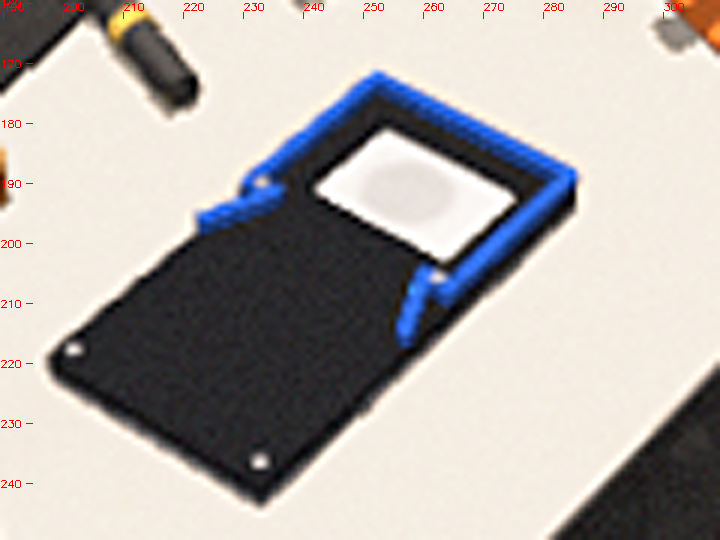

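Block lies in the pocket, filling it in both views (top: x 267–288, same as the former floor). Cover corners next.

```bash
python3 - <<'E'
from h import *
import pickle
f=pickle.load(open("w8.pkl","rb"));im=f["pixels"][:,:,::-1]; crop(im,205,110,105,115,5,"pics/w8b.png")
E
```

```text
(no output)
```

View pics/w8b.png

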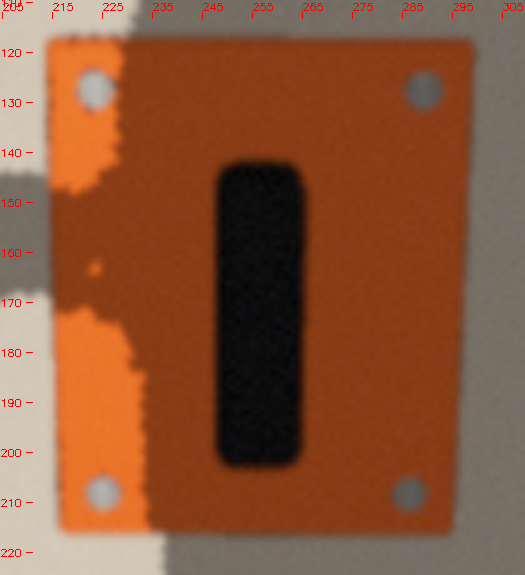

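```bash
python3 - <<'E'
from h import *
import pickle
f=pickle.load(open("w8.pkl","rb"))
c2p=lambda a,x0,y0,s:(np.array(a,float)-(s-1)/2)/s+[x0,y0]
P=c2p([(46,39),(475,40),(453,533),(61,532)],205,110,5)
x,e=fit(f,[(-.0445,.0545,.008),(.0445,.0545,.008),(.0445,-.0545,.008),(-.0445,-.0545,.008)],P,[.45,-.3,-2.0]);print(x,e.round(2).tolist())
o=readout.get_obs();print(o["tcp_pos"])
print(toolgoal([x[0],x[1],.025-.0187],x[2]))
E
```

```text
[ 0.45177131 -0.30765272 -2.00269799] [[-0.53, -0.67], [0.49, -0.59], [0.57, 0.81], [-0.54, 0.78]]
[ 0.45265451 -0.30380548  0.20129306]
(array([  3.8716206 ,  -0.803707  , 194.99291853]), array([0.00071456, 0.00190543, 0.10481362]))
```

```bash
python3 - <<'E'
from h import *
print(toolgoal([.5067,-.0533,.211],-1.556))
E
```

```text
(array([-250.22721   ,   55.32114203,   -9.69793013]), array([ 2.77046401e-04,  2.03309832e-03, -2.54890958e+01]))
```

```bash
python3 -m handwheel '-40 9 -10 0 0 -4 85; -85 19 -10 0 0 -8 85; -130 29 -10 0 0 -12.5 85; -175 39 -10 0 0 -17 85; -215 47 -10 0 0 -21 85; -240 53 -10 0 0 -25.5 85; -250 55 -10 0 0 -25.5 85; -250 55 -10 0 0 -25.5 85; -250 55 -10 0 0 -25.5 85'
python3 - <<'E'
from h import *
import pickle
o=readout.get_obs();print(o["tcp_pos"],o["orientation"],o["qvel"].round(3))
f=grab_frame("wrist"); im=f["pixels"][:,:,::-1]
d={k:np.array(f[k]) for k in f}; d["tcp"]=o["tcp_pos"];d["ori"]=o["orientation"]
pickle.dump(d,open("w9.pkl","wb"))
cv2.imwrite("pics/w9.png",cv2.resize(im,(800,600),interpolation=cv2.INTER_CUBIC))
crop(im,150,90,190,150,4,"pics/w9b.png")
E
```

```text
clock: 14.72
tcp_pos: [0.5069, -0.0555, 0.2112]
orientation: [2.233, -2.208, 0.0]
contact_force: [0.1, -0.9, 0.3]
grip_width: 0.0848
[ 0.5068541  -0.05550832  0.21117494] [ 2.23331127e+00 -2.20836078e+00  3.38790084e-04] [ 0.005 -0.    -0.003 -0.001 -0.002  0.001 -0.001]
```

View pics/w9.png

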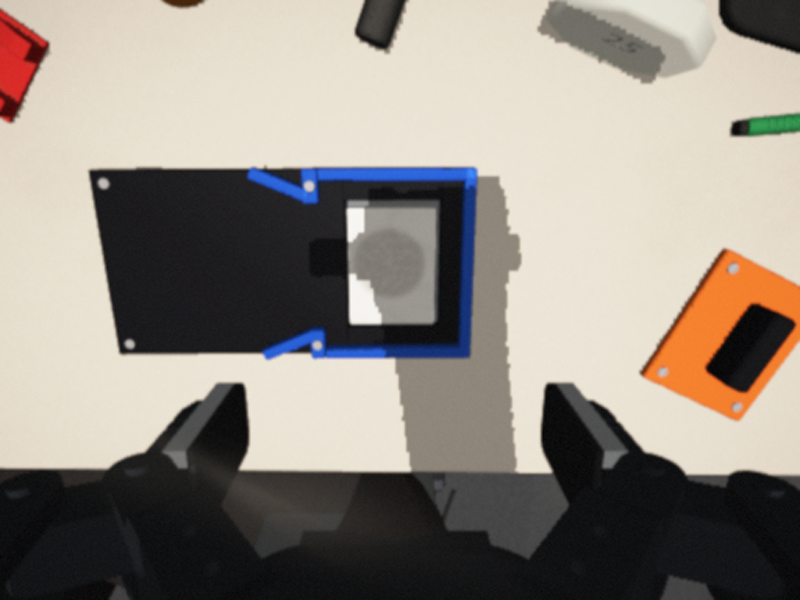

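View pics/w9b.png

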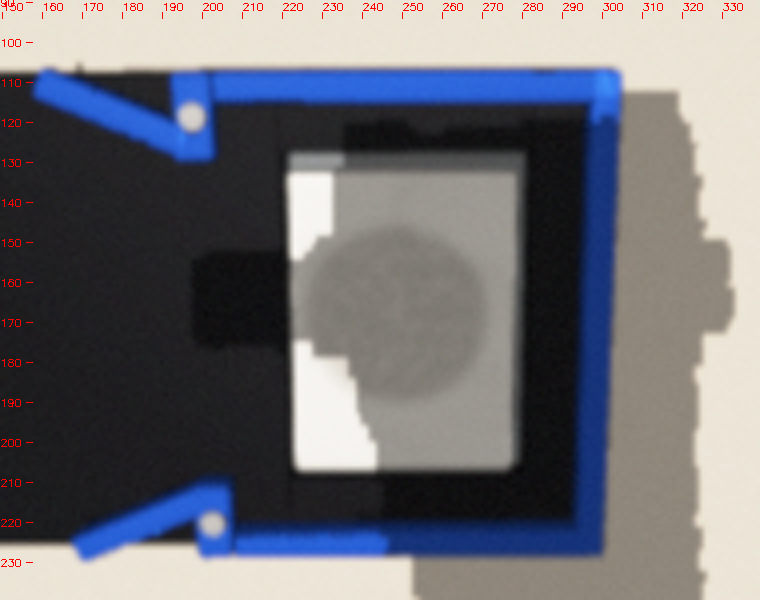

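```bash
python3 - <<'E'
from h import *
import pickle
f=pickle.load(open("w9.pkl","rb"));im=np.ascontiguousarray(f["pixels"][:,:,::-1])
crop(im,50,100,60,140,4,"pics/w9c.png")
crop(im,260,100,60,140,4,"pics/w9d.png")
a=cv2.imread("pics/w9c.png");b=cv2.imread("pics/w9d.png");cv2.imwrite("pics/w9e.png",np.hstack([a,b]))
E
```

```text
(no output)
```

View pics/w9e.png

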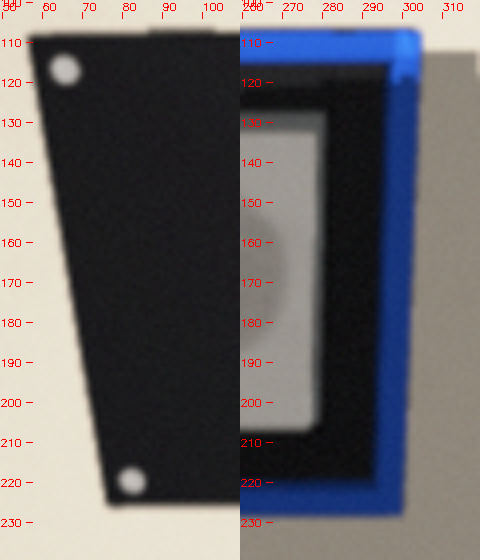

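```bash
python3 - <<'E'
from h import *
import pickle
f=pickle.load(open("w9.pkl","rb"))
c2p=lambda a,x0,y0,s:(np.array(a,float)-(s-1)/2)/s+[x0,y0]
A=c2p([(29,37),(107,506)],50,100,4);B=c2p([(182,30),(163,515)],260,100,4)
L=[(-.1265,.065,.018),(-.1265,-.065,.018),(.1265,.065,.028),(.1265,-.065,.028)]
x,e=fit(f,L,np.r_[A,B],[.5,.02,-1.57]);print("jig",x,e.round(2).tolist())
c,s=np.cos(x[2]),np.sin(x[2]);seat=x[:2]+.0715*np.array([c,s]);print("seat",seat,"seat wrt local frame only right wall:")
# fit w/ only right corners & given yaw
o=least_squares(lambda p:(proj(f,[(p[0]+c*l[0]-s*l[1],p[1]+s*l[0]+c*l[1],l[2]) for l in L[2:]])-B).ravel(),x[:2]).x; print(o,o+.0715*np.array([c,s]))
# offset of seat vs TCP in tool frame
Rc=R.from_rotvec(f["ori"]); print("seat in tool",Rc.inv().apply(np.r_[seat,.018]-f["tcp"])*1e3, "yaw err deg",np.degrees((Rc.inv()*R.from_euler('z',x[2])*R.from_euler('x',np.pi)).as_rotvec()))
E
```

```text
jig [ 0.50591248  0.01755844 -1.55348685] [[-1.27, -0.77], [-0.47, 1.08], [0.87, -0.45], [0.86, 0.85]]
seat [ 0.50715005 -0.05393085] seat wrt local frame only right wall:
[0.50603714 0.01846182] [ 0.50727471 -0.05302747]
seat in tool [ -1.71324168  -0.39514642 193.17360431] yaw err deg [ 0.02429836 -0.04121279 -0.34806413]
```

```bash
cat >> h.py <<'E'
def fitz(f,local,px,x0):
    "as fit, with camera height nuisance"
    local=np.array(local,float)
    def W(p):
        c,s=np.cos(p[2]),np.sin(p[2])
        return np.c_[p[0]+c*local[:,0]-s*local[:,1],p[1]+s*local[:,0]+c*local[:,1],local[:,2]-p[3]]
    o=least_squares(lambda p:(proj(f,W(p))-px).ravel(),np.r_[x0,0])
    return o.x,o.fun.reshape(-1,2)
E
python3 - <<'E'
from h import *
import pickle
f=pickle.load(open("w9.pkl","rb"))
c2p=lambda a,x0,y0,s:(np.array(a,float)-(s-1)/2)/s+[x0,y0]
A=c2p([(29,37),(107,506)],50,100,4);B=c2p([(182,30),(163,515)],260,100,4)
L=[(-.1265,.065,.018),(-.1265,-.065,.018),(.1265,.065,.028),(.1265,-.065,.028)]
x,e=fitz(f,L,np.r_[A,B],[.5,.02,-1.57]);print("jig",x,e.round(2).tolist())
c,s=np.cos(x[2]),np.sin(x[2]);seat=x[:2]+.0715*np.array([c,s]);print("seat",seat)
f=pickle.load(open("w8.pkl","rb"))
P=c2p([(46,39),(475,40),(453,533),(61,532)],205,110,5)
x,e=fitz(f,[(-.0445,.0545,.008),(.0445,.0545,.008),(.0445,-.0545,.008),(-.0445,-.0545,.008)],P,[.45,-.3,-2.0]);print("cover",x,e.round(2).tolist())
print(toolgoal([x[0],x[1],.06],x[2]))
E
```

```text
jig [ 0.50552083  0.01813822 -1.55386267  0.0029146 ] [[-0.07, -0.48], [0.4, 0.38], [-0.19, -0.05], [-0.1, 0.2]]
seat [ 0.50673153 -0.05335153]
cover [ 0.45100861 -0.30736935 -2.00270769  0.00466947] [[0.09, -0.07], [-0.13, 0.0], [0.06, 0.05], [-0.01, 0.02]]
(array([251.22140682,  58.6281268 , 151.36393438]), array([ 1.38914310e-02, -4.03253975e-02,  2.53915332e+01]))
```

```bash
python3 -m handwheel '40 10 0 0 0 4 50; 85 20 0 0 0 8 50; 130 30 0 0 0 12.5 50; 175 41 10 0 0 17 50; 215 50 40 0 0 21 50; 241 57 80 0 0 25.4 50; 251.2 58.6 120 0 0 25.4 50; 251.2 58.6 151 0 0 25.4 50; 251.2 58.6 151 0 0 25.4 50; 251.2 58.6 151 0 0 25.4 50'
python3 - <<'E'
from h import *
print(toolgoal([.4510,-.3074,.012],-2.0027))
f=grab_frame("wrist"); im=f["pixels"][:,:,::-1]
cv2.imwrite("pics/w10.png",im)
E
```

```text
clock: 16.02
tcp_pos: [0.4525, -0.3064, 0.0614]
orientation: [-1.696, 2.644, -0.002]
contact_force: [-0.3, -0.5, 0.6]
grip_width: 0.05
(array([ 1.48129388,  1.03700865, 49.35524196]), array([-0.07455352, -0.0138556 ,  0.11371484]))
```

View pics/w10.png

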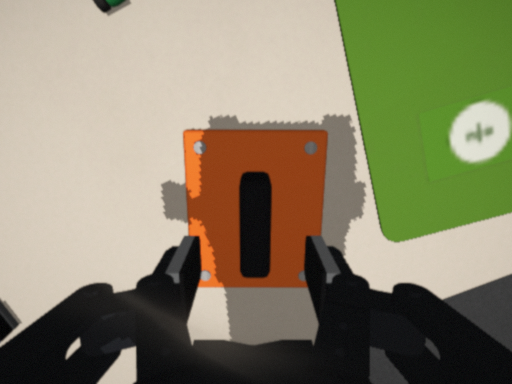

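```bash
python3 -m handwheel '1 1 15 0 0 0 50; 1.3 1 35 0 0 0 50; 1.3 1 47 0 0 0 50; 1.3 1 49 0 0 0 50; 1.3 1 49 0 0 0 50'
python3 -m handwheel '0 0 0 0 0 0 30; 0 0 0 0 0 0 30; 0 0 0 0 0 0 10; 0 0 0 0 0 0 10; 0 0 0 0 0 0 10; 0 0 0 0 0 0 10' 50
```

```text
clock: 16.7
tcp_pos: [0.4509, -0.3066, 0.0115]
orientation: [-1.697, 2.643, -0.0]
contact_force: [0.7, -0.2, -0.3]
grip_width: 0.0502
clock: 17.45
tcp_pos: [0.451, -0.3067, 0.0118]
orientation: [-1.697, 2.643, -0.001]
contact_force: [-1.2, 0.6, 6.2]
grip_width: 0.0174
```

```bash
python3 -m handwheel '0 0 -20 0 0 0 10; 0 0 -60 0 0 0 10; 0 0 -80 0 0 0 10; 0 0 -80 0 0 0 10'
python3 - <<'E'
from h import *
print(toolgoal([.5067,-.0533,.085],-1.554))
f=grab_frame("wrist"); im=f["pixels"][:,:,::-1]
cv2.imwrite("pics/w11.png",im)
E
```

```text
clock: 17.95
tcp_pos: [0.4513, -0.3069, 0.0923]
orientation: [-1.697, 2.643, -0.004]
contact_force: [-1.0, -1.1, -2.3]
grip_width: 0.0168
(array([-253.68972381,   55.21564555,    7.08987231]), array([ -0.14032648,  -0.04720837, -25.56172884]))
```

View pics/w11.png

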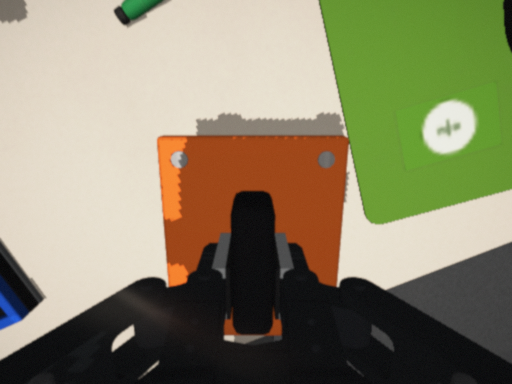

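```bash
python3 -m handwheel '-30 7 0 0 0 -3 10; -65 14 0 0 0 -6 10; -105 23 0 0 0 -10 10; -145 32 0 0 0 -14.5 10; -185 40 3 0 0 -19 10; -220 48 5 0 0 -22 10; -245 53 7 0 0 -25.5 10; -253.7 55.2 7 0 0 -25.5 10; -253.7 55.2 7 0 0 -25.5 10; -253.7 55.2 7 0 0 -25.5 10; -253.7 55.2 7 0 0 -25.5 10'
python3 - <<'E'
from h import *
import pickle
o=readout.get_obs(); print(o["tcp_pos"])
print(toolgoal([.5067,-.0533,.06],-1.554))
f=grab_frame("wrist"); im=f["pixels"][:,:,::-1]
d={k:np.array(f[k]) for k in f}; d["tcp"]=o["tcp_pos"];d["ori"]=o["orientation"];pickle.dump(d,open("w12.pkl","wb"))
cv2.imwrite("pics/w12.png",cv2.resize(im,(800,600),interpolation=cv2.INTER_CUBIC))
f=grab_frame("scene"); im=f["pixels"][:,:,::-1]
crop(im,190,130,120,100,6,"pics/s12.png")
E
```

```text
clock: 19.38
tcp_pos: [0.5058, -0.0542, 0.0843]
orientation: [2.236, -2.206, 0.001]
contact_force: [0.2, -0.5, -2.7]
grip_width: 0.017
[ 0.50584359 -0.05419894  0.0843475 ]
(array([-0.9015651 , -0.86875755, 24.34696739]), array([ 0.00065139, -0.03367253, -0.18646492]))
```

View pics/w12.png

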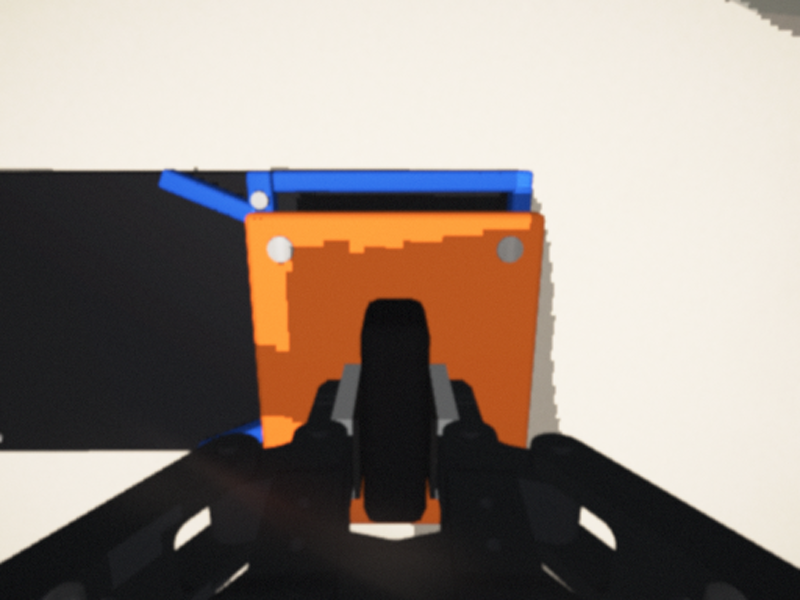

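View pics/s12.png

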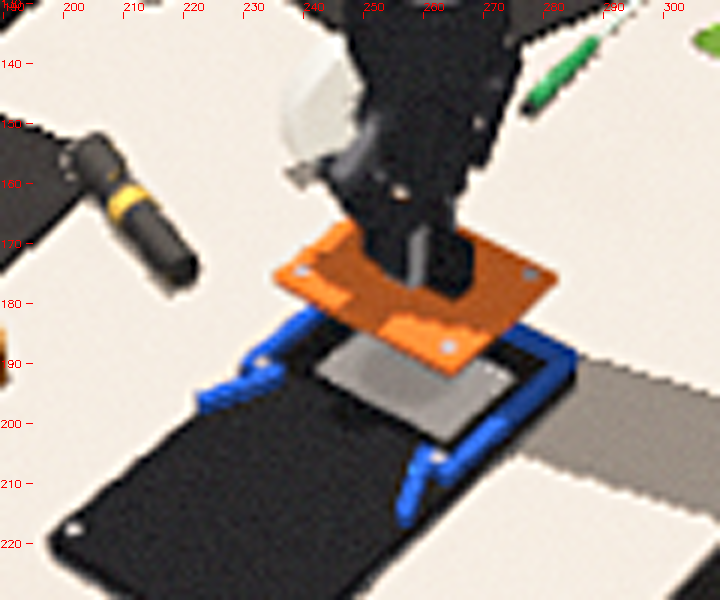

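```bash
python3 -m handwheel '-0.9 -0.9 12 0 0 -0.2 10; -0.9 -0.9 28 0 0 -0.2 10; -0.9 -0.9 38 0 0 -0.2 10; -0.9 -0.9 40 0 0 -0.2 10; -0.9 -0.9 40 0 0 -0.2 10'
python3 - <<'E'
from h import *
import pickle
o=readout.get_obs(); print(o["tcp_pos"])
print(toolgoal([.5067,-.0533,.0298],-1.554))
f=grab_frame("wrist"); im=f["pixels"][:,:,::-1]
d={k:np.array(f[k]) for k in f}; d["tcp"]=o["tcp_pos"];d["ori"]=o["orientation"];pickle.dump(d,open("w13.pkl","wb"))
crop(im,120,110,250,190,3,"pics/w13.png")
E
```

```text
clock: 20.1
tcp_pos: [0.5069, -0.0518, 0.0441]
orientation: [2.243, -2.2, -0.0]
contact_force: [0.3, -0.1, -2.9]
grip_width: 0.0176
[ 0.50691342 -0.05184505  0.04411462]
(array([ 1.45144304,  0.23757491, 14.31459447]), array([0.01635705, 0.00362393, 0.15123715]))
```

View pics/w13.png

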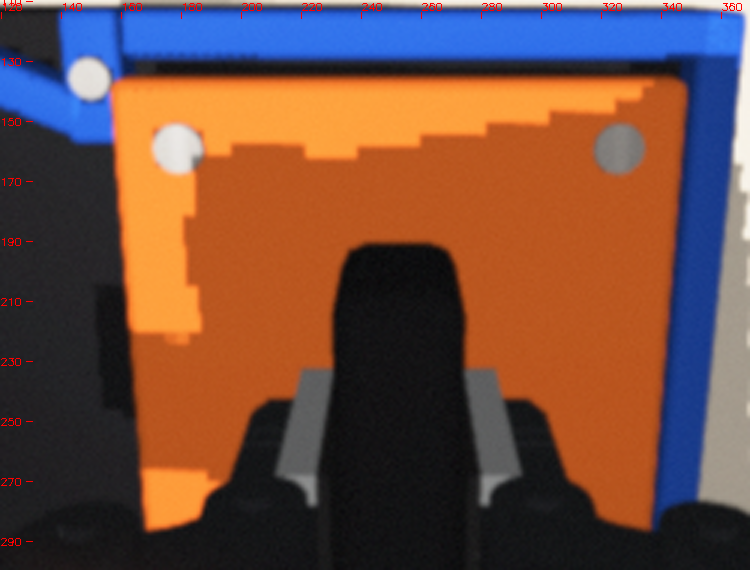

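```bash
python3 - <<'E'
from h import *
import pickle
f=pickle.load(open("w13.pkl","rb"))
c2p=lambda a:(np.array(a,float)-1)/3+[120,110]
T=lambda p,l:(p[0]+np.cos(p[2])*l[0]-np.sin(p[2])*l[1],p[1]+np.sin(p[2])*l[0]+np.cos(p[2])*l[1],l[2])
def edge(A,B,o): # signed dist of obs to projected line
    d=(B-A)/np.linalg.norm(B-A); return d[0]*(o[1]-A[1])-d[1]*(o[0]-A[0])
zt=f["tcp"][2]-.0118+.008
def res(q):
    J=(q[0],q[1],q[2]);C=(q[3],q[4],q[5]);z=np.array([0,0,q[6]])
    P=lambda p,l:proj(f,[np.array(T(p,l))-z])[0]
    r=[]
    r+=list(P(J,(.1265,.065,.028))-c2p((744,14)))
    r.append(edge(P(J,(.1265,.065,.028)),P(J,(.1265,-.05,.028)),c2p((698,500))))
    r.append(edge(P(J,(.03,.057,.028)),P(J,(.118,.057,.028)),c2p((200,59))))
    r.append(edge(P(J,(.03,.057,.028)),P(J,(.118,.057,.028)),c2p((600,59))))
    r.append(edge(P(J,(.0245,.065,.028)),P(J,(.0245,.045,.028)),c2p((121,45))))
    r+=list(P(C,(-.0445,.0545,zt))-c2p((111,78)));r+=list(P(C,(.0445,.0545,zt))-c2p((688,77)))
    r.append(edge(P(C,(-.0445,.0545,zt)),P(C,(-.0445,-.0545,zt)),c2p((146,530))))
    r.append(edge(P(C,(.0445,.0545,zt)),P(C,(.0445,-.0545,zt)),c2p((653,530))))
    return np.array(r)
o=least_squares(res,[.5055,.018,-1.554,.507,-.053,-1.554,0]);q=o.x;print(q.round(5),o.fun.round(2))
J=q[:3];seat=np.array(T(J,(.0715,0,0)))[:2];d=q[3:5]-seat;c,s=np.cos(J[2]),np.sin(J[2])
print("cover-seat in jig mm",1e3*(d@[c,s]),1e3*(d@[-s,c]),"yaw deg",np.degrees(q[5]-q[2]),"seat",seat,"tcp",f["tcp"])
E
```

```text
[ 0.50565  0.01833 -1.55348  0.5078  -0.052   -1.55036  0.00207] [ 0.21 -0.89 -0.59 -0.33 -0.61  0.3  -0.53 -0.02  0.45  0.1   0.36 -0.27]
cover-seat in jig mm -1.1523253986744626 0.9282103536095563 yaw deg 0.17875070114878383 seat [ 0.50689159 -0.05316418] tcp [ 0.50691342 -0.05184505  0.04411462]
```

```bash
python3 -m handwheel '1.3 0.6 0 0 0 0.15 10; 1.3 0.6 2 0 0 0.15 10; 1.3 0.6 5 0 0 0.15 10; 1.3 0.6 8 0 0 0.15 10; 1.3 0.6 8 0 0 0.15 10; 1.3 0.6 8 0 0 0.15 10'
python3 - <<'E'
from h import *
import pickle
print(toolgoal([.5068,-.0533,.0298],-1.554))
f=grab_frame("wrist"); im=f["pixels"][:,:,::-1]
crop(im,120,110,250,190,3,"pics/w14.png")
E
```

```text
clock: 20.9
tcp_pos: [0.5063, -0.0532, 0.0363]
orientation: [2.24, -2.203, -0.0]
contact_force: [0.2, -0.1, -2.7]
grip_width: 0.0169
(array([ 0.0874674 , -0.45387535,  6.47500783]), array([ 0.00204352,  0.00081285, -0.00559145]))
```

View pics/w14.png

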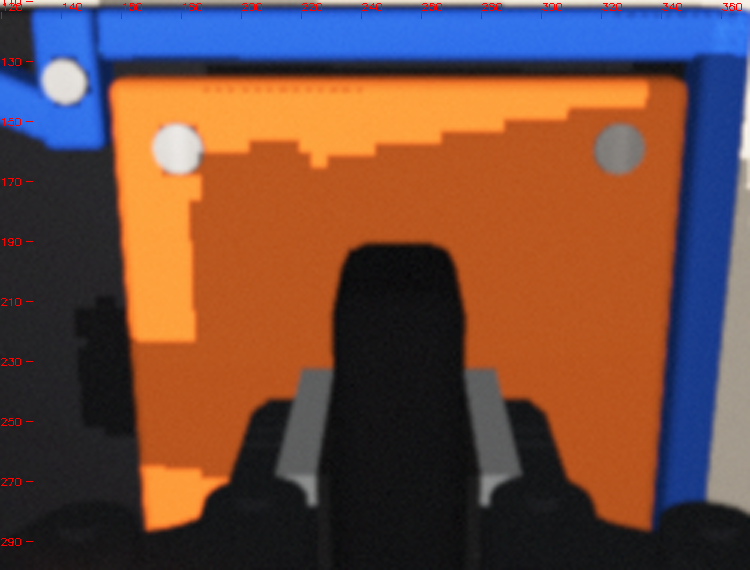

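```bash
python3 -m handwheel '0.1 0 2 0 0 0 10; 0.1 0 4 0 0 0 10; 0.1 0 5 0 0 0 10; 0.1 0 5 0 0 0 10'; python3 -m handwheel '0 0 1 0 0 0 10; 0 0 1 0 0 0 10'; python3 -m handwheel '0 0 1 0 0 0 10; 0 0 1 0 0 0 10'
```

```text
clock: 21.45
tcp_pos: [0.5062, -0.0533, 0.0312]
orientation: [2.24, -2.203, -0.0]
contact_force: [-0.1, -0.6, -2.7]
grip_width: 0.017
clock: 21.7
tcp_pos: [0.5063, -0.0534, 0.0302]
orientation: [2.24, -2.203, -0.0]
contact_force: [-0.1, 0.8, -2.9]
grip_width: 0.0172
clock: 21.95
tcp_pos: [0.5065, -0.0533, 0.0298]
orientation: [-2.24, 2.203, -0.001]
contact_force: [-2.8, -0.1, 5.1]
grip_width: 0.017
```

Contact came at underside height 18 mm, the rim. Releasing and backing off.

```bash
python3 -m handwheel '0 0 0 0 0 0 25; 0 0 0 0 0 0 40; 0 0 0 0 0 0 45; 0 0 0 0 0 0 45'
python3 -m handwheel '0 0 -10 0 0 0 45; 0 0 -40 0 0 0 45; 0 0 -80 0 0 0 45; 0 0 -130 0 0 0 45; 0 0 -170 0 0 0 45; 0 0 -180 0 0 0 45; 0 0 -180 0 0 0 45; 0 0 -180 0 0 0 45'
python3 - <<'E'
from h import *
f=grab_frame("wrist"); im=f["pixels"][:,:,::-1]
crop(im,150,80,190,150,4,"pics/w15.png")
f=grab_frame("scene"); im=f["pixels"][:,:,::-1]
crop(im,190,140,120,90,6,"pics/s15.png")
E
```

```text
clock: 22.45
tcp_pos: [0.5064, -0.0533, 0.0293]
orientation: [-2.24, 2.203, -0.0]
contact_force: [-0.0, -0.2, -0.4]
grip_width: 0.0451
clock: 23.45
tcp_pos: [0.5053, -0.0534, 0.208]
orientation: [2.239, -2.202, -0.003]
contact_force: [0.4, 0.6, -0.6]
grip_width: 0.045
```

View pics/w15.png

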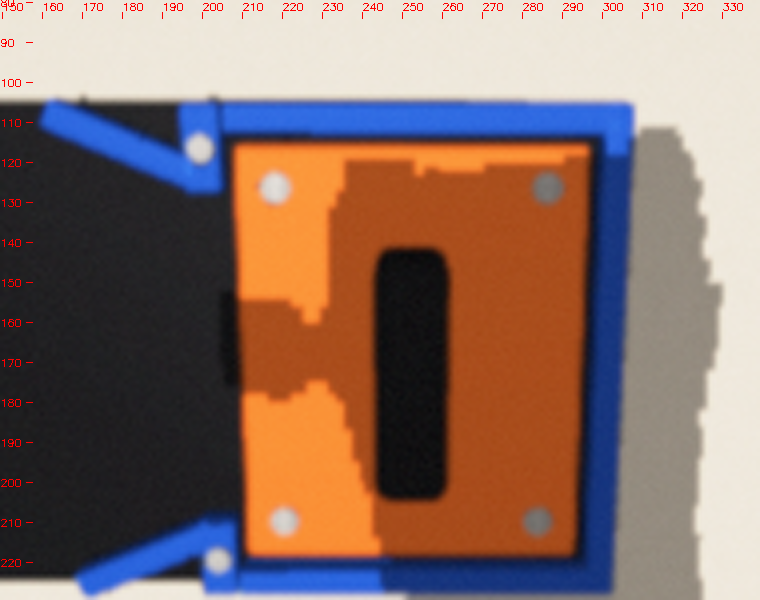

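View pics/s15.png

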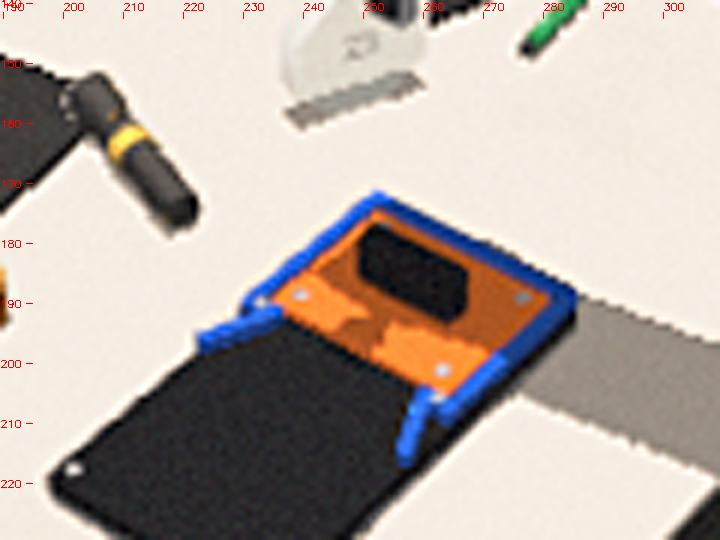

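Cover sits inside the frame with a gap on all four sides. A last mug check, then hand in.

```bash
python3 - <<'E'
from h import *
f=grab_frame("top"); im=f["pixels"][:,:,::-1]
a=cv2.imread("pics/t_raw.png"); print("mug diff",np.abs(im[165:210,110:165].astype(int)-a[165:210,110:165]).mean())
from bench import workorder
print(workorder.hand_in(), readout.get_obs()["contact_force"])
E
```

```text
mug diff 2.332659932659933
the job is handed in; nothing more can be done
the job is handed in; nothing more can be done
```

The job is done and handed in at about 23.5 s on the robot's clock. The hand-in gives no verdict.

**Block:** I pushed it along the deck with two fingertips held just above it, through the guides and into the pocket, without lifting it. From the wrist, top and scene cameras it fills the pocket, and its top fits a height of 16 mm, which means it is on the floor. One rough pose estimate from a single wrist picture gave about a 4° tilt. I took that as noise, because a block caught on the pocket edge would tilt about 11° the other way.

**Cover:** I took it by the handle and checked its alignment just above the frame, where it was about 1.2 mm off in x and 0.9 mm in y. I corrected that and lowered it until it touched with its underside at 18 mm, the rim height. The last wrist picture shows a gap on all four sides, and the scene view shows it lying level.

**Mug and end state:** the mug's area in the top picture matches the first one apart from small differences that look like image noise. The gripper was left open about 0.2 m up, touching nothing; wrist force was about 1 N.

**Disagreement:** the top and wrist cameras differed by 2 to 3.5 mm on absolute positions. I placed the cover by wrist-camera positions relative to the jig.

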